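# Shift the interlocked antenna selector

### The arm

A 6-joint arm with a two-finger parallel gripper is mounted at the origin on the work surface. World frame = base frame: x ahead of the robot, y to its left, z up, the work surface at z = 0. Lengths are in m, angles in rad, forces in N, time in s.
With the tool pointing down it reaches from about 0.35 to 0.775 m from the base axis. Payload 7.3 kg.
Tool frame: the origin (TCP) lies at the very end of the fingers, on their centre line; the grasp point (between the pads) lies 19 mm behind it; z points along the fingers, x is the direction in which the jaws open and shut, and the axes are right-handed (so a half turn about z gives the same grasp; the last joint's range is limited). The gripper opens to 92 mm and grips with 3 to 60 N. Pads are 19 mm wide; open, the fingers measure 130 mm over their backs; the gripper's body (75 mm by 190 mm) begins 47 mm behind the grasp point.
Start: joints at [-1.402, 0.342, 1.524, -0, 1.275, -0.146], TCP at [0.163, -0.499, 0.227] pointing down, gripper open.
Joint ranges: [-2.53, 2.53], [-0.77, 2.02], [0.04, 2.7], [-1, 4.14], [0.28, 2.66], [-3.11, 3.11]. Speed limits (rad/s): [2.57, 2.57, 3.14, 3.14, 3.14, 3.14].

### API

Orientations are given as [roll, pitch, yaw] about the fixed x, y, z axes, in that order (R = Rz(yaw) Ry(pitch) Rx(roll)).
In Python, from cell import robot, read_camera, nets gives the robot as it stands. The module is installed in compiled form; this text tells all that it offers.
- The arm moves only by the tool carry_out, never from a script. Its arguments are lists of equal length, an entry for each row: "translation": the shift along the tool's x, y, z in m, a list of three; "turn": the turn, a rotation vector about the tool's x, y, z in rad, a list of three; "gripper": the gripper's target within -1 to 1 (shut at 1, half-way at 0, fully open at -1). A call has 1 to 10 rows; each row shifts and turns the commanded pose from where the row before left it, along the tool's axes as they then stand; what a row does not reach is not made up. A row lasts 1/10 s, in which the tool goes at most 50 mm and 8.59 degrees, less where a joint would pass 70% of its speed; a pose out of reach is approached as far as the arm can. A call with a gripper value outside its range is refused whole. The fingers move at their own pace and stop on an object; "squeeze" is the grip in N (left out, the last holds). Time passes only in rows, so rows that do not move let the fingers close. It gives the time, the measured TCP pose, the force and the opening at its end, in the units of the state.
- robot.observe(): the state, without advancing time (a new reading comes with each control period).
- read_camera(name): name is "scene" or "top" or "wrist"; returns a dict with "img" (480x640x3 uint8, red, green, blue), "fx", "fy", "cx", "cy" (pixels), "distortion" ([k1, k2, p1, p2, k3] as OpenCV has them; the pictures are not rectified), "world_from_camera" (4x4, takes a point from camera to world coordinates). Camera axes: x right, y down, z forward; pixel columns grow to the right and rows downward; lengths in m; the calibration is good to about 2 mm. A picture is of the moment at which its call begins. There is no depth.
- robot.hand_in(): hands the job in, once; it reports no verdict.
Trained networks look in a picture, given as the dict that the camera call returned (one of the last four; its "shot" number tells which), for a name from the list of things; names that differ only in an ending like _2 or _b are one class to them, and where a whole thing is asked for, a point or a joint stands for the part that bears it (a point fixed in the world has none). Each returns a list of dicts, best first, with "score" (0 to 1); they miss things now and then, are a little off and sometimes report something else, mostly with a low value. They report only what shows in the picture. A call takes as long as a camera call.
- nets.regions_of(picture, name): "region" (480x640 bool, what is visible of it) and "pixel" ([column, row] in pixels, amid what is visible of it).
- nets.tip_of(picture, name): "pixel" ([column, row] in pixels: a listed point, or the origin of a listed thing).
The state is a dict: "time": time; "qpos": joint angles; "qvel": joint speeds; "joint_efforts": joint torques, N m; "tool_pos": TCP position; "tool_rot": TCP orientation; "contact_force": force on the tool from outside, world axes, zero at the start; "torque": the same for the moment, N m; "opening": finger opening in m.
Only numpy, scipy, OpenCV 4.12 (cv2) and the standard library are available. Lean on these libraries where they do the work, as an engineer would, in place of code of your own. Each camera call takes 0.05 s, during which the arm holds its last target. There are 200 camera calls.

### The job

Change antennas on the slide selector: with the fingertips press down the long steel spring bar along its edge nearest the robot, and while keeping it down push the black slide by its upright tab to the robot's left until it is completely past the steel locking tooth. Then let go, so that the bar and tooth spring fully up behind the slide and lock it there. Only press and push: do not grip the slide or the bar, push gently without forcing the slide against the tooth or the end stop, and leave everything else on the shelf where it is.

Things in the scene. Friction and masses are not known exactly. Their poses are not given: they have to be found in the camera images.
- selector: Antenna slide selector screwed to the shelf: brown phenolic base, x -50 to +75, y -140 to +100 mm, 24 mm thick. Origin on the shelf; z up, +x away from the robot (spring bar along the -x edge, brass studs at +x), +y the slide's travel, to the left seen from the robot. The black slide runs between two brown rails at x -8 to 52 mm, up to 39 mm high; channel floor at 24 mm.
- tooth (a point): Centre of the top of the steel locking tooth (26 mm in x, 12 mm in y), which stands 8 mm above the channel floor at selector x 22, y -6 to +6 mm. It is one piece with the spring bar and goes down with it. Square on both sides: the slide cannot push it aside.
- bar_top (a point): Centre of the top of the steel spring bar: 185 mm long (selector y -125 to +60 mm), 28 mm wide (selector x -45 to -17 mm), 8 mm thick, top 56 mm above the shelf when up; above the rails even when fully down. It may be pressed anywhere along its length and does not tilt. The point moves with the bar; axes as the selector's.
- bar (a joint): How far the spring bar and tooth are pressed down, m: 0 up (rest), 0.014 at the stop. The slide can pass from 0.008 on. Spring: 3 N at the start, 6 N at 0.011, 7 N at the stop; it springs up when let go, unless the slide is above the tooth.
- slide (a joint): Position of the black slide along selector +y, m: 0 right end stop, 0.105 left end stop; its middle lies at selector y = -55 mm + this. Starts between 0 and 0.018; a raised tooth stops it at 0.024. It clears the tooth at 0.086, and the tooth can then rise behind it. About 2 N of friction; it stays where it is left.
- tab (a point): Middle of the right-hand (-y) face of the slide's upright tab, above the middle line of the bar. Tab: 8 mm thick in y, selector x -52 to +34 mm, 60 to 78 mm above the shelf, reaching over the bar with 4 mm to spare. Below it a neck (selector x 10 to 34 mm, 30 mm long) and a foot 50 mm long in the channel. Moves with the slide; axes as the selector's.
- toroid: Bystander: green ferrite ring, 60 mm across, 14 mm high, on the shelf near the bar side of the selector. Origin under its centre.
- knob: Bystander: amber bakelite knob, 48 mm across, 24 mm high, on the shelf near the bar side of the selector. Origin under its centre.
- pliers: Bystander: red-handled steel pliers lying beyond the selector, 175 mm long, 14 mm high. Origin near the joint of the pliers, on the shelf.
- dummy_load: Bystander: finned aluminium can, 70 mm across, 112 mm high, standing near the right end of the selector. Origin under its centre.
- adapter: Bystander: brass coaxial adapter, 28 mm across, 36 mm high, standing near the left end of the selector. Origin under its centre.
- meter: Bystander: grey meter box, 75 by 90 by 65 mm high, to the left of the selector. Origin under its centre.

How it is judged:
On the way, in this order (a step that is already met when the one before it is completed fails the run):
1. the fingers press the spring bar down while the slide is still on the right of the tooth (value of joint bar above 0.0075 m and value of joint slide below 0.026 m and contact force between the fingers and bar above 0.5 N), for 0.1 s.
2. with the fingers still holding the bar down, the slide is pushed across the tooth (value of joint bar above 0.0075 m and value of joint slide above 0.045 m and contact force between the fingers and bar above 0.5 N).
At the end, for the whole second after the job is handed in: The slide is wholly on the left of the tooth (joint above 0.0855 m) and at rest, the bar and tooth are up again (within 1.5 mm of the top), and every bystander is within 20 mm of where it was (value of joint slide above 0.0855 m and value of joint bar below 0.0015 m and velocity of joint slide between -0.005 and 0.005 m/s and distance of each of toroid, knob, pliers, dummy_load, adapter, meter from where it was at the start of the episode below 0.02 m); the robot touches nothing.
It fails at once if a bystander is lifted, carried or pushed more than 20 mm (distance of any of toroid, knob, pliers, dummy_load, adapter, meter from where it was at the start of the episode above 0.02 m).
It fails at once if the slide is gripped or shoved with more than 45 N (contact force between the fingers and slide above 45 N).
It fails at once if the bar is gripped or pressed with more than 45 N (contact force between the fingers and bar above 45 N).
It fails at once if the slide is forced against the raised tooth with more than 30 N (contact force between slide and bar above 30 N).
It also fails if it takes over 38 s, if anything falls off the work surface, if the arm or the gripper's body presses on something with over 40 N, if the wrist force passes 120 N, or if a joint passes its speed limit or range.

## Working session

There is one attempt and no reset: what is moved stays moved. The work goes in short steps, Python scripts to look and compute and a tool call to move; the robot and the scene stay as the last step left them, time stands still between calls to the robot, and variables do not carry over. Pictures are saved under pics/ and viewed, about 8 in all and at most 12, crops included, and the job is handed in when it is done.

Besides the shell and the picture viewer there is one more tool, called after "Call:" as name(argument=value, ...), one argument or row to a line, values as JSON. carry_out: Moves the arm, as the interface text tells. Its arguments: {"type":"object","properties":{"translation":{"type":"array","items":{"type":"array","items":{"type":"number"}}},"turn":{"type":"array","items":{"type":"array","items":{"type":"number"}}},"gripper":{"type":"array","items":{"type":"number"}},"squeeze":{"type":"number"}},"required":["translation","turn","gripper"]}

```bash
mkdir -p pics; cat > h.py <<'E'
import numpy as np, cv2
from cell import robot, read_camera, nets
def ray(c,p):
    K=np.array([[c['fx'],0,c['cx']],[0,c['fy'],c['cy']],[0,0,1]])
    u=cv2.undistortPoints(np.array([[p]],float),K,np.array(c['distortion'],float))[0,0]
    T=np.array(c['world_from_camera']); d=T[:3,:3]@[u[0],u[1],1]
    return T[:3,3],d/np.linalg.norm(d)
def atz(c,p,z):
    o,d=ray(c,p); return o+d*(z-o[2])/d[2]
def proj(c,P):
    K=np.array([[c['fx'],0,c['cx']],[0,c['fy'],c['cy']],[0,0,1]])
    T=np.linalg.inv(np.array(c['world_from_camera']))
    return cv2.projectPoints(np.atleast_2d(np.array(P,float)),cv2.Rodrigues(T[:3,:3])[0],T[:3,3],K,np.array(c['distortion'],float))[0][:,0]
def tri(rs):
    A=sum(np.eye(3)-np.outer(d,d) for o,d in rs); b=sum((np.eye(3)-np.outer(d,d))@o for o,d in rs)
    return np.linalg.solve(A,b)
def save(c,n): cv2.imwrite('pics/'+n,c['img'][:,:,::-1])
E
python3 - <<'E'
from h import *
np.set_printoptions(precision=4,suppress=True)
s=robot.observe(); print(s['time'],s['tool_pos'],s['tool_rot'],s['opening'])
C={n:read_camera(n) for n in('scene','top')}
for n,c in C.items(): save(c,n+'0.png'); print(n,np.array(c['world_from_camera'])[:3,3])
Z=dict(selector=0,tooth=.032,bar_top=.056,tab=.069,toroid=0,knob=0,pliers=0,dummy_load=0,adapter=0,meter=0)
for k,z in Z.items():
    rs=[]
    for n,c in C.items():
        for r in nets.tip_of(c,k)[:1]:
            print(k,n,round(r['score'],2),r['pixel'],atz(c,r['pixel'],z)); rs.append(ray(c,r['pixel']))
    if len(rs)==2: print('   tri',tri(rs))
E
```

```text
0.0 [ 0.1625 -0.4988  0.226 ] [-3.1414  0.0016 -1.256 ] 0.09190194985938796
scene [1.1984 0.1377 0.6579]
top [0.4455 0.0337 0.8149]
selector scene 0.75 [314.7, 254.2] [0.5084 0.0277 0.    ]
selector top 0.69 [343.8, 269.6] [0.517  0.0263 0.    ]
   tri [0.5162 0.0277 0.0073]
tooth scene 0.81 [307.3, 248.4] [0.5294 0.0184 0.032 ]
tooth top 0.75 [343.9, 255.4] [0.537 0.026 0.032]
   tri [0.5366 0.0229 0.0391]
bar_top scene 0.87 [301.0, 213.2] [ 0.4658 -0.0024  0.056 ]
bar_top top 0.69 [361.4, 288.8] [0.482  0.0005 0.056 ]
   tri [0.4814 0.0008 0.0688]
tab scene 0.77 [292.1, 209.1] [ 0.4725 -0.0167  0.069 ]
tab top 0.94 [374.2, 288.2] [ 0.4819 -0.0183  0.069 ]
   tri [ 0.4814 -0.0163  0.0761]
toroid scene 0.59 [344.7, 220.5] [0.4085 0.0705 0.    ]
toroid top 0.57 [318.3, 328.3] [0.4215 0.07   0.    ]
   tri [0.4217 0.0706 0.0108]
knob scene 0.69 [301.0, 214.2] [ 0.4007 -0.0149  0.    ]
knob top 0.95 [367.5, 338.1] [ 0.4045 -0.0098  0.    ]
   tri [ 0.405  -0.0118  0.0038]
pliers top 0.7 [351.6, 199.9] [0.6351 0.0104 0.    ]
dummy_load scene 0.78 [196.5, 245.5] [ 0.5143 -0.1877  0.    ]
dummy_load top 0.9 [473.7, 266.9] [ 0.517  -0.1891  0.    ]
   tri [ 0.5166 -0.1876  0.0023]
adapter scene 0.82 [390.6, 285.8] [0.5671 0.1636 0.    ]
adapter top 0.64 [259.9, 243.7] [0.5633 0.1666 0.    ]
   tri [ 0.5638  0.1654 -0.0029]
meter scene 0.79 [457.4, 290.6] [0.5629 0.2719 0.    ]
meter top 0.56 [199.5, 240.9] [0.5702 0.2706 0.    ]
   tri [0.5692 0.2698 0.0062]
```

```bash
python3 - <<'E'
import cv2
t=cv2.imread('pics/top0.png');s=cv2.imread('pics/scene0.png')
cv2.imwrite('pics/topc.png',cv2.resize(t[180:380,220:500],None,fx=2.8,fy=2.8,interpolation=cv2.INTER_CUBIC))
cv2.imwrite('pics/scenec.png',cv2.resize(s[150:350,170:450],None,fx=2.8,fy=2.8,interpolation=cv2.INTER_CUBIC))
E
```

```text
(no output)
```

View pics/topc.png

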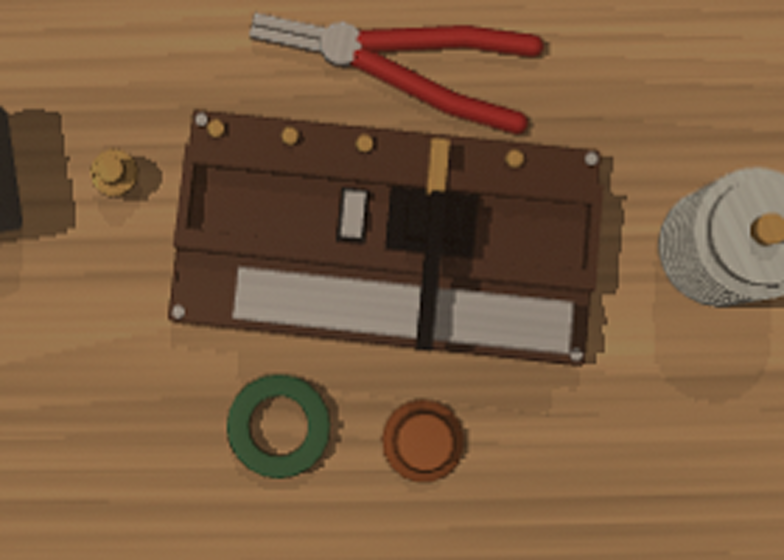

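View pics/scenec.png

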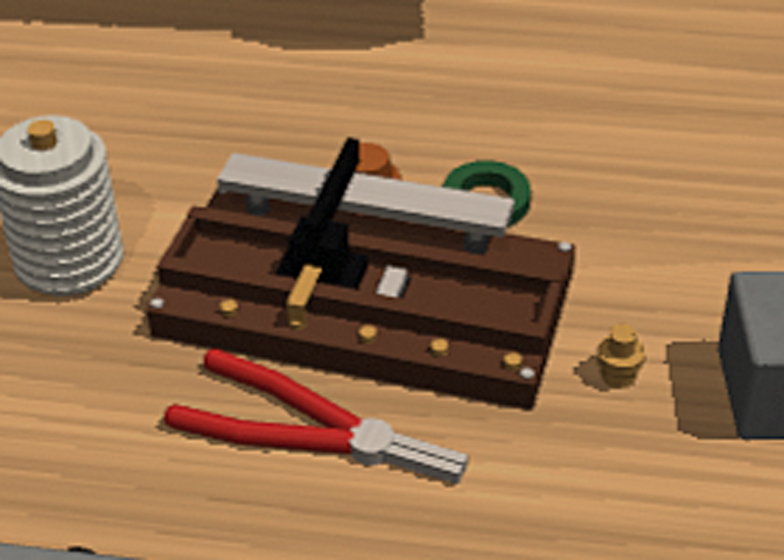

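The top crop shows the selector yawed slightly clockwise. Its screws are at crop (201,119), (592,158), (178,312) and (576,355), the bar runs from x 234 to 574, and the tab crosses it at about (430,330). The scene crop shows the same layout, with the area above the bar clear. I'll fit the frame next.

```bash
python3 - <<'E'
from h import *
np.set_printoptions(precision=4,suppress=True)
c=read_camera('top'); sc=read_camera('scene')
f=lambda p:(220+p[0]/2.8-.3,180+p[1]/2.8-.3)
g=lambda p:(170+p[0]/2.8-.3,150+p[1]/2.8-.3)
bc=[((238,267),(-17,60)),((233,319),(-45,60)),((574,301),(-17,-125)),((572,352),(-45,-125))]
W=np.array([atz(c,f(p),.056)[:2] for p,_ in bc]); L=np.array([q for _,q in bc])/1e3
base=[((193,109),(75,100)),((606,150),(75,-140)),((169,320),(-50,100)),((588,364),(-50,-140))]
W2=np.array([atz(c,f(p),.024)[:2] for p,_ in base]); L2=np.array([q for _,q in base])/1e3
def fit(L,W):
    A,B=L-L.mean(0),W-W.mean(0); th=np.arctan2((A[:,0]*B[:,1]-A[:,1]*B[:,0]).sum(),(A*B).sum())
    R=np.array([[np.cos(th),-np.sin(th)],[np.sin(th),np.cos(th)]]); t=W.mean(0)-R@L.mean(0)
    return th,t,R,W-(L@R.T+t)
for a,b in((L,W),(L2,W2),(np.r_[L,L2],np.r_[W,W2])):
    th,t,R,r=fit(a,b); print(np.degrees(th),th,t,'\n',r)
# bar height from two views (left corners)
for pt,ps in (((238,267),(511,203)),((574,301),(236,154))):
    print('tri',tri([ray(c,f(pt)),ray(sc,g(ps))]))
tab=[nets.tip_of(x,'tab')[0]['pixel'] for x in(c,sc)]
for x,p,in zip((c,sc),tab): print('tab sel', R.T@(atz(x,p,.069)[:2]-t))
for y in(-.1,.0): print(y,R@[-.031,y]+t)
for p in ((433,192),(418,348),(440,348)): print('tabtop edge',R.T@(atz(c,f(p),.078)[:2]-t))
E
```

```text
-6.699141716692806 -0.11692208001399462 [0.5142 0.0254] 
 [[ 0.0005  0.0004]
 [-0.0003  0.0002]
 [-0.0001  0.0002]
 [-0.     -0.0008]]
-7.027667286650817 -0.1226559328867529 [0.5143 0.0243] 
 [[-0.0005  0.0009]
 [-0.0007 -0.001 ]
 [ 0.0005  0.    ]
 [ 0.0007  0.    ]]
-6.966032203976789 -0.1215801977593522 [0.5143 0.0248] 
 [[ 0.      0.001 ]
 [-0.0007  0.0007]
 [ 0.0003  0.0006]
 [ 0.0004 -0.0005]
 [-0.0004  0.0003]
 [-0.0008 -0.0015]
 [ 0.0006 -0.0004]
 [ 0.0006 -0.0004]]
tri [0.5029 0.0886 0.0759]
tri [ 0.4806 -0.0875  0.0786]
tab sel [-0.0291 -0.044 ]
tab sel [-0.0223 -0.0294]
-0.1 [ 0.4714 -0.0707]
0.0 [0.4835 0.0286]
tabtop edge [ 0.0324 -0.0409]
tabtop edge [-0.0515 -0.0406]
tabtop edge [-0.0503 -0.0521]
```

Call:
carry_out(
  translation=[
    [-0.0282, -0.0366, 0],
    [-0.0282, -0.0366, 0],
    [-0.0282, -0.0366, 0],
    [-0.0282, -0.0366, 0],
    [-0.0282, -0.0366, 0],
    [-0.0282, -0.0366, 0],
    [-0.0282, -0.0366, 0],
    [-0.0282, -0.0366, 0],
    [-0.0282, -0.0366, 0],
    [-0.0282, -0.0366, 0],
  ],
  turn=[
    [0, 0, 0],
    [0, 0, 0],
    [0, 0, 0],
    [0, 0, 0],
    [0, 0, 0],
    [0, 0, 0],
    [0, 0, 0],
    [0, 0, 0],
    [0, 0, 0],
    [0, 0, 0],
  ],
  gripper=[1, 1, 1, 1, 1, 1, 1, 1, 1, 1],
)

```text
time: 2.3
tool_pos: [0.4241, -0.116, 0.227]
tool_rot: [-3.141, -0.001, -1.256]
contact_force: [0.4, -1.6, -0.3]
opening: 0.0166
```

Call:
carry_out(
  translation=[
    [-0.0282, -0.0366, 0],
    [-0.0282, -0.0366, 0],
    [0, 0, 0],
    [0, 0, 0],
    [0, 0, 0],
    [0, 0, 0],
    [0, 0, 0],
    [0, 0, 0],
    [0, 0, 0],
    [0, 0, 0],
  ],
  turn=[
    [0, 0, 0],
    [0, 0, 0],
    [0, 0, -0.1418],
    [0, 0, -0.1418],
    [0, 0, -0.1418],
    [0, 0, -0.1418],
    [0, 0, -0.1418],
    [0, 0, -0.1418],
    [0, 0, -0.1418],
    [0, 0, -0.1418],
  ],
  gripper=[1, 1, 1, 1, 1, 1, 1, 1, 1, 1],
)

```text
time: 3.3
tool_pos: [0.4754, -0.0415, 0.2268]
tool_rot: [3.142, -0.0, -0.116]
contact_force: [0.5, -0.5, 0.4]
opening: 0.0006
```

Call:
carry_out(
  translation=[
    [0, 0, 0],
    [0, 0, 0],
  ],
  turn=[
    [0, 0, 0],
    [0, 0, 0],
  ],
  gripper=[1, 1],
)

```text
time: 3.5
tool_pos: [0.4754, -0.0415, 0.2267]
tool_rot: [3.142, -0.0, -0.125]
contact_force: [0.7, -0.6, -0.4]
opening: 0.0002
```

Call:
carry_out(
  translation=[
    [0, 0, 0.03],
    [0, 0, 0.03],
    [0, 0, 0.03],
    [0, 0, 0.03],
    [0, 0, 0.01],
    [0, 0, 0],
    [0, 0, 0],
  ],
  turn=[
    [0, 0, 0],
    [0, 0, 0],
    [0, 0, 0],
    [0, 0, 0],
    [0, 0, 0],
    [0, 0, 0],
    [0, 0, 0],
  ],
  gripper=[1, 1, 1, 1, 1, 1, 1],
)

```text
time: 4.2
tool_pos: [0.4762, -0.0417, 0.0977]
tool_rot: [3.141, -0.002, -0.123]
contact_force: [0.2, 0.7, -0.3]
opening: 0.0002
```

```bash
cat > look.py <<'E'
import sys
from h import *
c=read_camera('wrist'); s=read_camera('scene'); n=sys.argv[1]
th=-.1216; R=np.array([[np.cos(th),-np.sin(th)],[np.sin(th),np.cos(th)]]); t=np.array([.5143,.0248])
for k,z in(('tab',.069),('bar_top',.056),('tooth',.032)):
  for nm,x in(('wrist',c),('scene',s)):
    for r in nets.tip_of(x,k)[:1]: print(k,nm,round(r['score'],2),r['pixel'],R.T@(atz(x,r['pixel'],z)[:2]-t))
o=robot.observe(); print(o['time'],'tool sel',R.T@(np.array(o['tool_pos'][:2])-t),o['tool_pos'][2],o['contact_force'])
im=np.hstack([cv2.resize(c['img'],(400,300)),cv2.resize(s['img'][130:310,180:420],(400,300),interpolation=cv2.INTER_CUBIC)])
cv2.imwrite(f'pics/{n}.png',im[:,:,::-1])
E
python3 look.py a
```

```text
tab wrist 0.57 [317.9, 242.2] [-0.02887312 -0.04641706]
bar_top wrist 0.95 [314.3, 206.5] [-0.03062585 -0.03196738]
bar_top scene 0.59 [299.9, 216.3] [-0.03603111 -0.03228668]
tooth wrist 0.73 [417.4, 136.9] [0.02378917 0.00070122]
tooth scene 0.94 [309.8, 249.2] [0.01657617 0.00017833]
4.6 tool sel [-0.0303373  -0.07050666] 0.09715484844181722 [-0.32890404  0.44785419 -0.65651281]
```

View pics/a.png

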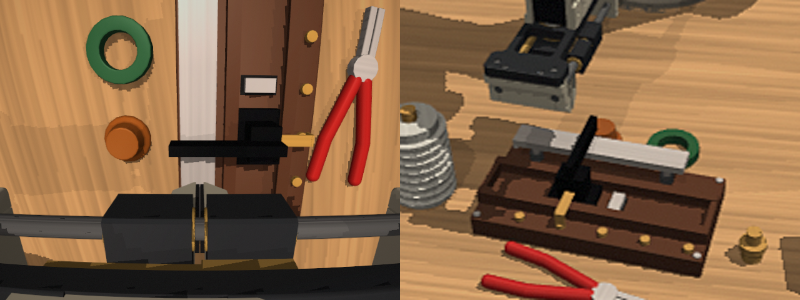

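The wrist view shows the closed fingers centred over the bar, with the tab about 10 mm ahead in +y. I'm lowering to just above the bar, then pressing in small steps.

Call:
carry_out(
  translation=[
    [0, 0, 0.012],
    [0, 0, 0.012],
    [0, 0, 0.01],
    [0, 0, 0],
    [0, 0, 0.003],
    [0, 0, 0.003],
    [0, 0, 0.003],
    [0, 0, 0],
    [0, 0, 0],
  ],
  turn=[
    [0, 0, 0],
    [0, 0, 0],
    [0, 0, 0],
    [0, 0, 0],
    [0, 0, 0],
    [0, 0, 0],
    [0, 0, 0],
    [0, 0, 0],
    [0, 0, 0],
  ],
  gripper=[1, 1, 1, 1, 1, 1, 1, 1, 1],
)

```text
time: 5.5
tool_pos: [0.4758, -0.0416, 0.054]
tool_rot: [3.141, -0.001, -0.122]
contact_force: [-0.1, 0.1, 2.4]
opening: 0.0004
```

Call:
carry_out(
  translation=[
    [0, 0, 0.003],
    [0, 0, 0.002],
    [0, 0, 0],
    [0, 0, 0],
  ],
  turn=[
    [0, 0, 0],
    [0, 0, 0],
    [0, 0, 0],
    [0, 0, 0],
  ],
  gripper=[1, 1, 1, 1],
)

```text
time: 5.9
tool_pos: [0.4757, -0.0416, 0.0488]
tool_rot: [3.141, -0.001, -0.122]
contact_force: [0.7, -0.7, 3.8]
opening: 0.0004
```

```bash
python3 look.py b
```

```text
tab wrist 0.75 [318.7, 284.1] [-0.02898993 -0.04775929]
tab scene 0.97 [289.9, 208.7] [-0.03660378 -0.05028042]
bar_top wrist 0.83 [315.5, 226.7] [-0.03018419 -0.02985755]
bar_top scene 0.98 [300.4, 214.9] [-0.03998411 -0.03254254]
tooth wrist 0.38 [315.9, 283.4] [-0.03031571 -0.06240489]
6.3 tool sel [-0.03024387 -0.07055311] 0.04883566199398018 [ 1.06444596 -0.98909652  3.91560769]
```

View pics/b.png

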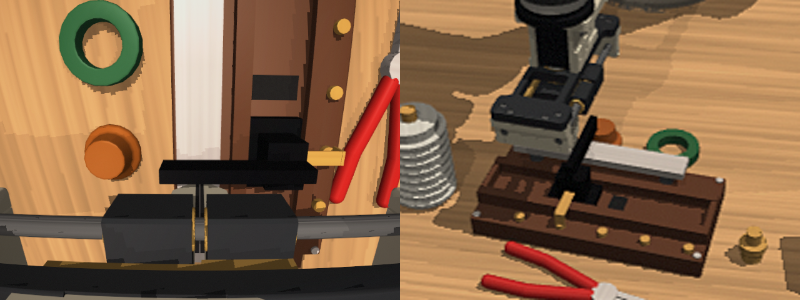

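The bar is going down and the tooth is now in shadow. The force of 3.9 N is consistent with about 7 mm of travel, so I'm pressing about 4 mm more.

Call:
carry_out(
  translation=[
    [0, 0, 0.002],
    [0, 0, 0.002],
    [0, 0, 0],
    [0, 0, 0],
    [0, 0, 0],
  ],
  turn=[
    [0, 0, 0],
    [0, 0, 0],
    [0, 0, 0],
    [0, 0, 0],
    [0, 0, 0],
  ],
  gripper=[1, 1, 1, 1, 1],
)

```text
time: 6.8
tool_pos: [0.4757, -0.0416, 0.0448]
tool_rot: [3.141, -0.001, -0.122]
contact_force: [2.1, -1.0, 5.7]
opening: 0.0008
```

Call:
carry_out(
  translation=[
    [0, -0.004, 0],
    [0, -0.004, 0],
    [0, -0.004, 0],
    [0, -0.004, 0],
    [0, -0.004, 0],
    [0, -0.004, 0],
    [0, -0.004, 0],
    [0, 0, 0],
  ],
  turn=[
    [0, 0, 0],
    [0, 0, 0],
    [0, 0, 0],
    [0, 0, 0],
    [0, 0, 0],
    [0, 0, 0],
    [0, 0, 0],
    [0, 0, 0],
  ],
  gripper=[1, 1, 1, 1, 1, 1, 1, 1],
)

```text
time: 7.6
tool_pos: [0.4786, -0.0139, 0.0446]
tool_rot: [3.141, 0.0, -0.121]
contact_force: [-0.4, -2.5, 5.9]
opening: 0.0004
```

Call:
carry_out(
  translation=[
    [0, -0.004, 0],
    [0, -0.004, 0],
    [0, -0.004, 0],
    [0, -0.004, 0],
    [0, 0, 0],
  ],
  turn=[
    [0, 0, 0],
    [0, 0, 0],
    [0, 0, 0],
    [0, 0, 0],
    [0, 0, 0],
  ],
  gripper=[1, 1, 1, 1, 1],
)

```text
time: 8.1
tool_pos: [0.4805, 0.002, 0.0447]
tool_rot: [3.141, 0.0, -0.121]
contact_force: [0.8, -2.3, 5.3]
opening: 0.0005
```

```bash
python3 look.py c
```

```text
tab wrist 0.8 [321.0, 316.9] [-0.0286784  -0.01482688]
tab scene 0.91 [306.6, 213.9] [-0.03005481 -0.01803322]
bar_top scene 0.88 [297.2, 219.9] [-0.02535666 -0.03402301]
8.5 tool sel [-0.03076904 -0.02675806] 0.04464715692917098 [ 0.64916618 -2.22387895  6.55555638]
```

View pics/c.png

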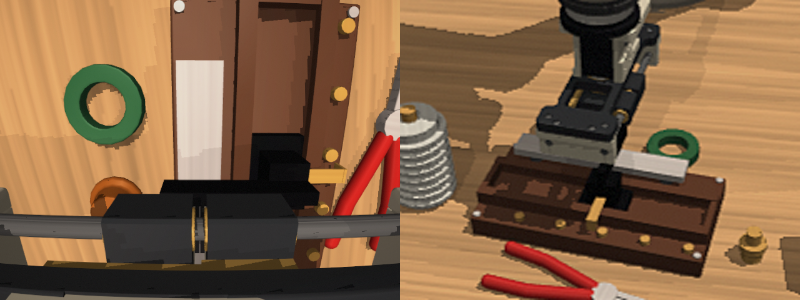

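The slide is moving freely, with about 2.3 N lateral force. Finger and tab agree at s≈0.041. Continuing.

Call:
carry_out(
  translation=[
    [0, -0.005, 0],
    [0, -0.005, 0],
    [0, -0.005, 0],
    [0, -0.005, 0],
    [0, -0.005, 0],
    [0, -0.005, 0],
    [0, -0.005, 0],
    [0, -0.005, 0],
    [0, 0, 0],
  ],
  turn=[
    [0, 0, 0],
    [0, 0, 0],
    [0, 0, 0],
    [0, 0, 0],
    [0, 0, 0],
    [0, 0, 0],
    [0, 0, 0],
    [0, 0, 0],
    [0, 0, 0],
  ],
  gripper=[1, 1, 1, 1, 1, 1, 1, 1, 1],
)

```text
time: 9.4
tool_pos: [0.4855, 0.0418, 0.0447]
tool_rot: [3.141, 0.0, -0.121]
contact_force: [0.8, -2.3, 6.8]
opening: 0.0006
```

Call:
carry_out(
  translation=[
    [0, -0.004, 0],
    [0, -0.004, 0],
    [0, -0.003, 0],
    [0, -0.003, 0],
    [0, 0, 0],
    [0, 0, 0],
  ],
  turn=[
    [0, 0, 0],
    [0, 0, 0],
    [0, 0, 0],
    [0, 0, 0],
    [0, 0, 0],
    [0, 0, 0],
  ],
  gripper=[1, 1, 1, 1, 1, 1],
)

```text
time: 10.0
tool_pos: [0.4871, 0.0554, 0.0447]
tool_rot: [3.141, 0.0, -0.121]
contact_force: [0.3, -3.4, 6.4]
opening: 0.0006
```

```bash
python3 look.py d
```

```text
tab wrist 0.98 [319.9, 318.1] [-0.02902998  0.0385296 ]
bar_top scene 0.7 [301.7, 222.2] [-0.02133308 -0.02466398]
10.4 tool sel [-0.03071833  0.02707982] 0.04464122190112272 [ 1.51244867 -2.56578263  5.90770311]
```

View pics/d.png

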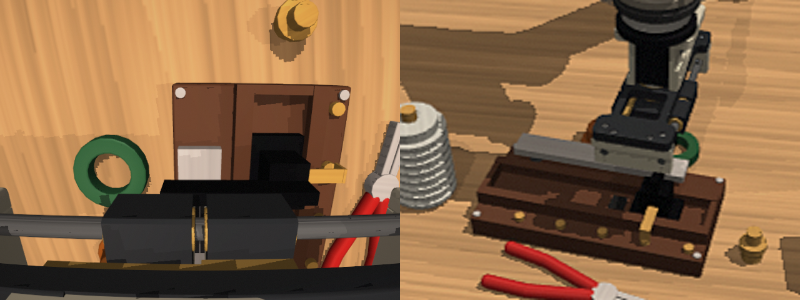

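The slide is at s≈0.0955, with a gap still left before the end stop. I'll back off from the tab and lift straight up.

Call:
carry_out(
  translation=[
    [0, 0.003, 0],
    [0, 0.003, 0],
    [0, 0, -0.004],
    [0, 0, -0.004],
    [0, 0, -0.005],
    [0, 0, -0.01],
    [0, 0, -0.02],
    [0, 0, -0.04],
    [0, 0, -0.04],
    [0, 0, 0],
  ],
  turn=[
    [0, 0, 0],
    [0, 0, 0],
    [0, 0, 0],
    [0, 0, 0],
    [0, 0, 0],
    [0, 0, 0],
    [0, 0, 0],
    [0, 0, 0],
    [0, 0, 0],
    [0, 0, 0],
  ],
  gripper=[1, 1, 1, 1, 1, 1, 1, 1, 1, 1],
)

```text
time: 11.4
tool_pos: [0.4892, 0.0496, 0.173]
tool_rot: [-3.141, -0.009, -0.122]
contact_force: [0.6, -0.2, -0.2]
opening: 0.0003
```

Call:
carry_out(
  translation=[
    [0, 0.02, -0.03],
    [0, 0.03, 0],
    [0, 0.03, 0],
    [0, 0.03, 0],
    [0, 0, 0],
    [0, 0, 0],
    [0, 0, 0],
  ],
  turn=[
    [0, 0, 0],
    [0, 0, 0],
    [0, 0, 0],
    [0, 0, 0],
    [0, 0, 0],
    [0, 0, 0],
    [0, 0, 0],
  ],
  gripper=[1, 1, 1, 1, 1, 1, 1],
)

```text
time: 12.1
tool_pos: [0.4729, -0.0586, 0.1974]
tool_rot: [-3.141, 0.001, -0.121]
contact_force: [-0.1, -0.6, 0.7]
opening: 0.0001
```

```bash
python3 look.py e; python3 - <<'E'
from h import *
c=read_camera('scene')
for k in('toroid','knob','dummy_load','adapter','meter'):
    r=nets.tip_of(c,k)[:1]; print(k,[(x['pixel'],atz(c,x['pixel'],0)[:2].round(3)) for x in r])
E
```

```text
tab wrist 0.86 [320.0, 45.3] [-0.02915382  0.03925513]
tab scene 0.51 [457.9, 290.8] [0.08639089 0.2460299 ]
bar_top wrist 0.72 [319.8, 155.9] [-0.02929141 -0.03242743]
bar_top scene 0.56 [300.4, 215.9] [-0.03731547 -0.03175159]
tooth wrist 0.63 [388.3, 110.0] [2.21567755e-02 1.20427983e-05]
tooth scene 0.79 [310.3, 249.7] [0.01756656 0.0013417 ]
12.5 tool sel [-0.03058909 -0.08816236] 0.19770048974940455 [0.77708027 0.73944782 0.07781522]
toroid [([341.4, 220.3], array([0.409, 0.064]))]
knob [([299.0, 213.0], array([ 0.398, -0.019]))]
dummy_load [([194.2, 245.7], array([ 0.515, -0.192]))]
adapter [([389.9, 287.5], array([0.571, 0.163]))]
meter [([457.0, 292.0], array([0.566, 0.271]))]
```

View pics/e.png

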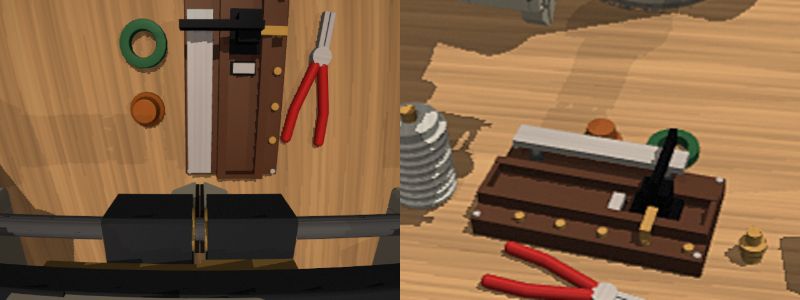

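The tooth is bright and raised behind the slide, the bar is up, and the bystanders haven't moved. Handing in.

```bash
python3 -c "
from cell import robot
print(robot.hand_in())"
```

```text
the job is handed in; nothing more can be done
None
```

The slide is now on the left of the tooth and locked there. I handed the job in at about 12.5 s of the 38 s allowed; the hand-in gave no verdict.

**What I did:** With the gripper closed, I pressed the bar down about 11 mm (5.7–6.8 N). Holding it down, I pushed the tab to a slide position of about 0.095 m, with 2–3.5 N of sideways force. I then backed off 6 mm, lifted clear and moved away.

**Last checks:**
- **Slide and tooth:** the wrist camera puts the tab face at selector y ≈ +39 mm, so the slide is at about 0.095–0.098 m. That is past the 0.0855 m limit and short of the end stop. The final picture shows the tooth raised behind the slide.
- **Bar:** it looks fully up in both pictures, and its position in the scene picture is within about 3 pixels of the start. I did not measure its final height directly.
- **Bystanders:** the toroid, knob, dummy load, adapter and meter are within about 7 mm of their starting readings, which is mostly network noise. I checked the pliers only by eye; they look unmoved.
- **Robot:** it touches nothing, and the force reading is about zero.

**Checks that disagreed:**
- My first two-camera height for the bar came out about 20 mm too high, probably because I matched the wrong bar edges. I relied on the contact force for the height instead.
- In the last scene picture the network reported the tab at the meter, with a score of 0.51. I ignored that in favour of the wrist reading (0.86).

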